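# Switch on the laminator at its guarded main switch

### The arm

A 7-joint arm with a two-finger parallel gripper is mounted at the origin on a cart in front of the work surface, level with it; the furniture and walls round the work are solid. World frame = base frame: x ahead of the robot, y to its left, z up, the work surface at z = 0. Lengths are in mm, angles in rad, forces in N, time in s.
With the tool pointing down it reaches from about 400 to 875 mm from the base axis. Payload 4.4 kg.
Tool frame: the origin (TCP) lies midway between the tips of the shut fingers; the grasp point (between the pads) lies grasp_offset behind it (grasp_offset is the distance from the TCP to the grasp point, in mm); z points along the fingers, y is the line along which they close (so a half turn about z gives the same grasp; the last joint's range is limited). The gripper opens to 85 mm and grips with 20 to 120 N. Pads are 22 mm wide; open, the fingers measure 114 mm over their backs; the gripper's body (76 mm by 85 mm) begins 54 mm behind the grasp point. The pads swing forward as they close: fully open they stand 13 mm farther back than shut.
Start: joints at [-1.375, 0.628, 0.038, 1.517, -0.027, 0.996, -0.02], TCP at [168.208, 627.873, 231.313] pointing down, gripper open.
Joint ranges: [-3.06, 3.06], [-0.37, 2.12], [-1.25, 1.32], [0.18, 2.47], [-1.1, 4.24], [0.23, 1.98], [-2.94, 2.94]. Speed limits (rad/s): [2.57, 2.57, 3.14, 3.14, 3.14, 3.14, 3.14].

### API

Orientations are given as [roll, pitch, yaw] about the fixed x, y, z axes, in that order (R = Rz(yaw) Ry(pitch) Rx(roll)).
In Python, from cell import * gives the robot as it stands. The module is installed in compiled form; this text tells all that it offers.
- The arm moves only by the shell command python3 -m jog 'ROWS'. ROWS is a JSON object of lists of equal length, an entry for each row: "angular": the turn, a rotation vector about the tool's x, y, z in degrees, a list of three; "travel": the shift along the tool's x, y, z in cm, a list of three; "fingers": the closure, from 0 (fully open) to 1 (shut). In form: {"angular": [[rx, ry, rz], ...], "travel": [[tx, ty, tz], ...], "fingers": [fingers, ...]}. A call has 1 to 5 rows; each row is the pose to reach, as a shift and turn from the pose commanded when the call began, along the tool's axes at that moment; what a row does not reach only later rows make up. A row lasts 1/8 s, in which the tool goes at most 62.5 mm and 10.7 degrees, less where a joint would pass 70% of its speed; a pose out of reach is approached as far as the arm can. A call with a gripper value outside its range is refused whole. The fingers move at their own pace and stop on an object; the grip force is fixed at half the most. Time passes only in rows, so rows that repeat a pose let the fingers close. It gives the time, the measured TCP pose, the force and the opening at its end, in the units of the state.
- read_state(): the state, without advancing time (a new reading comes with each control period).
- get_image(name): name is "scene" or "top" or "wrist"; returns the picture (400x640x3 uint8, red, green, blue); there is no depth.
- camera_model(name): a dict with "mtx" (3x3 intrinsics, pixels), "k1" (the pictures are not rectified: a ray, as slopes to the right and down, at radius r is drawn at 1 + k1 r^2 times it, then the intrinsics apply), "T" (4x4, takes a point from camera to world coordinates). Camera axes: x right, y down, z forward; pixel columns grow to the right and rows downward; lengths in mm; the calibration is good to about 2 mm. A picture is of the moment at which its call begins: read the wrist's pose just before it. camera_model takes no time and is no camera call; for the wrist camera it gives the pose at the moment of the call.
- finish_job(): hands the job in, once; it reports no verdict.
The state is a dict: "clock": time; "qpos": joint angles; "qd": joint speeds; "tau": joint torques, N m; "eef_pos": TCP position; "tool_rot": TCP orientation; "force": force on the tool from outside, world axes, zero at the start; "torque": the same for the moment, N m; "width": finger opening in mm.
Only numpy, scipy, OpenCV 4.12 (cv2) and the standard library are available. Lean on these libraries where they do the work, as an engineer would, in place of code of your own. Each camera call takes 0.05 s, during which the arm holds its last target. There are 200 camera calls.

### The job

Switch on the laminator at its main switch, the one under the red guard: reach under the guard's lip, lift the guard on the back of a finger, and while it rests there flip the toggle beneath with the fingertip, away from you, until it snaps over to on. Then draw the finger out and let the guard drop shut by itself; do not press it down. Only touch and push gently, grip and lift nothing else, and leave the switch under the yellow guard and the office things lying on and beside the machine as they are.

Things in the scene. Friction and masses are not known exactly. Their poses are not given: they have to be found in the camera images.
- laminator: light grey and black desktop pouch laminator, 400 mm wide, 199 deep, fixed. Origin: on the worktop under the middle of its deck's front edge; x away from the operator, y left, z up. Dark deck at z = 100 mm, x = 0 to 94, carrying both switches; raised hood behind to z = 122. Black feed table in front, top at z = 45, out to x = -66, 320 wide, with two paper guides at y = +-142, up to z = 53
- main_switch: main switch (left or right on the deck): black plate 70 x 66 x 4 mm fixed on the deck, with a toggle under a hinged see-through red guard. Origin: centre of the plate's underside. x away from the operator, y left, z up. The deck ends at x = -38 mm, where the machine's front falls straight down; the guard's lip juts out over that edge. Toggle pivot: axis along y at x = -2, z = 10 mm
- main_guard (a joint): opening of the red guard, rad: 0 shut, 1.45 open. Hood 62 mm wide, 50 g, hinged at its far end, front swings up; no stay, drops shut by its own weight. Shut, in the switch frame (mm): roof from z = 47 at x = 14 down to z = 43 at x = -27; front wall's lower edge x = -36, z = 9; thence a lip 46 wide, 4 thick, flares up to x = -56, z = 23. Opened 0.7 rad that lower edge is at x = -28, z = 51
- main_toggle (a joint): toggle under the red guard, rad: 0 off, leaning 0.35 towards the operator; 0.70 on, leaning 0.35 away. White paddle 18 mm wide, tip 32 mm from the pivot. Over-centre: needs 4 to 7 N to start, snaps across past 0.35 and stays. Pushed level away from the operator it turns on. Near face 27 mm above the deck: x = -12 mm off, -5 midway, +1 on, in the switch frame
- main_hinge (a point): middle of the red guard's hinge axis, which runs along y; at x = +26, z = +20 mm in the switch frame; fixed
- main_lip (a point): middle of the rolled front edge (6 mm thick) of the red guard's lip; shut, at x = -56, z = 23 mm in the switch frame; moves with the guard. Lift it upwards from below: pushed level, it only jams against the hinge
- main_toggle_tip (a point): tip of the toggle paddle under the red guard, mid-width
- reverse_switch: roller-reverse switch, to be left alone: black plate 70 x 66 x 4 mm fixed on the deck, with a toggle under a hinged see-through yellow guard. Origin: centre of the plate's underside. x away from the operator, y left, z up. The deck ends at x = -38 mm, where the machine's front falls straight down; the guard's lip juts out over that edge. Toggle pivot: axis along y at x = -2, z = 10 mm
- reverse_guard (a joint): opening angle of the yellow guard: 0 shut, 1.45 fully open; same hood as the red one
- reverse_toggle (a joint): angle of the toggle under the yellow guard: 0 off, 0.70 on; must stay off
- eraser: white eraser in a dark blue card sleeve, 22 x 56 x 13 mm, lying loose on the deck between the two switches; origin: centre of its underside
- highlighter: yellow highlighter pen, 126 x 20 x 23 mm, lying loose on the raised hood behind the switches; origin: centre of its underside
- staple_box: dark blue carton of staples, 40 x 62 x 22 mm, loose on the worktop at the laminator's right end; origin: centre of its underside
- sticky_notes: pad of yellow sticky notes, 75 x 74 x 12 mm, loose on the worktop at the laminator's left end; origin: centre of its underside
Not all that is in view belongs to the job. Leave any pink look-alike of the eraser alone.

How it is judged (in metres and radians):
On the way, in this order (a step that is already met when the one before it is completed fails the run):
1. the red guard is lifted (0.3 rad or more) on the fingers, the toggle under it still off (value of joint main_guard above 0.3 rad and value of joint main_toggle below 0.2 rad and contact force between the fingers and main_switch above 0.05 N), for 0.1 s.
2. the toggle is flipped on (0.6 rad or more) while the red guard is held up (0.2 rad or more) (value of joint main_guard above 0.2 rad and value of joint main_toggle above 0.6 rad), for 0.1 s.
3. the red guard has dropped shut with the toggle on (value of joint main_guard below 0.05 rad and value of joint main_toggle above 0.6 rad), for 0.2 s.
At the end, for the whole second after the job is handed in: the toggle under the red guard is on (0.6 rad or more), the red guard is shut over it (within 0.05 rad), the yellow guard is shut and its toggle off, and the four loose things lie within 20 mm of where they were, at rest (all of step 3 and value of joint reverse_guard below 0.05 rad and value of joint reverse_toggle below 0.1 rad and distance of each of eraser, highlighter, staple_box, sticky_notes from where it was at the start of the episode below 0.02 m and linear speed of each of eraser, highlighter, staple_box, sticky_notes below 0.02 m/s); the robot touches nothing.
It fails at once if the yellow guard is lifted (0.12 rad) or its toggle moved (0.15 rad) (value of joint reverse_guard above 0.12 rad or value of joint reverse_toggle above 0.15 rad).
It fails at once if the main switch is forced or its guard squeezed: more than 30 N from the fingers (contact force between the fingers and main_switch above 30 N).
It fails at once if after the flip the guard is pressed down (more than 6 N from the robot with the guard shut) (value of joint main_toggle above 0.6 rad and value of joint main_guard below 0.06 rad and contact force between any of the fingers, the arm and main_switch above 6 N).
It fails at once if a loose thing on or beside the machine is shifted or lifted (30 mm) (distance of any of eraser, highlighter, staple_box, sticky_notes from where it was at the start of the episode above 0.03 m).
It also fails if it takes over 45 s, if anything falls off the work surface, if the arm or the gripper's body presses on something with over 40 N, if the wrist force passes 120 N, or if a joint passes its speed limit or range.

## Working session

There is one attempt and no reset: what is moved stays moved. The work goes in short steps, Python scripts to look and compute and a shell command to move; the robot and the scene stay as the last step left them, time stands still between calls to the robot, and variables do not carry over. Pictures are saved under pics/ and viewed, on a budget of 10 in all, crops included, one or two more only if the job needs it, and the job is handed in when it is done.

```bash
mkdir -p pics
cat > h.py <<'E'
from cell import *
import numpy as np, cv2
def save(n,f):
    im=get_image(n); cv2.imwrite('pics/'+f,im[:,:,::-1]); return im
def proj(n,P):
    c=camera_model(n);T=np.array(c['T']);P=np.atleast_2d(P).astype(float)
    p=(P-T[:3,3])@T[:3,:3]; s=p[:,:2]/p[:,2:]; s=s*(1+c['k1']*(s**2).sum(1,keepdims=True))
    K=np.array(c['mtx']); return s@K[:2,:2].T+K[:2,2]
def ray(n,uv,z):
    c=camera_model(n);T=np.array(c['T']);K=np.array(c['mtx'])
    d=(np.array(uv,float)-K[:2,2])/np.array([K[0,0],K[1,1]]); s=d.copy()
    for _ in range(20): s=d/(1+c['k1']*(s@s))
    v=T[:3,:3]@np.r_[s,1]; o=T[:3,3]; return o+v*(z-o[2])/v[2]
E
python3 - <<'E'
from h import *
a=save('top','top0.png');b=save('scene','scene0.png')
s=read_state();print({k:s[k] for k in('clock','eef_pos','tool_rot','width','force')})
for n in('top','scene','wrist'):
  c=camera_model(n);print(n,np.round(c['T'],3).tolist(),c['mtx'],c['k1'])
import cell;print([k for k in dir(cell) if k[0]!='_'])
E
```

```text
{'clock': 0.1, 'eef_pos': array([168.08256212, 627.31915607, 230.45685366]), 'tool_rot': array([-3.13987002e+00,  3.50237260e-05,  2.87977396e+00]), 'width': 85.51277938121324, 'force': array([-0.24917132, -0.07345074,  0.06956942])}
top [[0.026, -0.996, 0.087, 545.685], [-1.0, -0.026, 0.003, 23.065], [-0.0, -0.088, -0.996, 1032.94], [0.0, 0.0, 0.0, 1.0]] [[403.99496928   0.         320.35411972]
 [  0.         403.99496928 203.10745568]
 [  0.           0.           1.        ]] -0.07112488621960054
scene [[0.446, -0.486, 0.751, -113.308], [-0.895, -0.248, 0.371, -337.651], [0.006, -0.838, -0.546, 650.703], [0.0, 0.0, 0.0, 1.0]] [[392.00276754   0.         319.79889452]
 [  0.         392.00276754 196.44729513]
 [  0.           0.           1.        ]] -0.022721975256545294
wrist [[0.26, 0.916, 0.305, 88.7], [0.966, -0.246, -0.084, 648.192], [-0.002, 0.317, -0.949, 373.343], [0.0, 0.0, 0.0, 1.0]] [[287.95109694   0.         315.57576731]
 [  0.         287.95109694 190.60058809]
 [  0.           0.           1.        ]] -0.0517481060456138
['MotionError', 'camera_model', 'finish_job', 'get_image', 'grasp_offset', 'read_state']
```

View pics/top0.png

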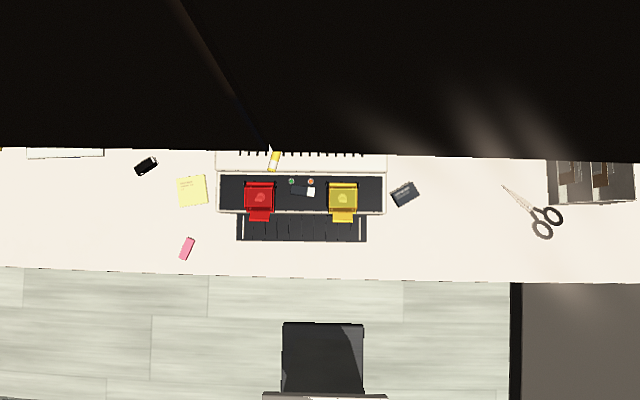

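View pics/scene0.png

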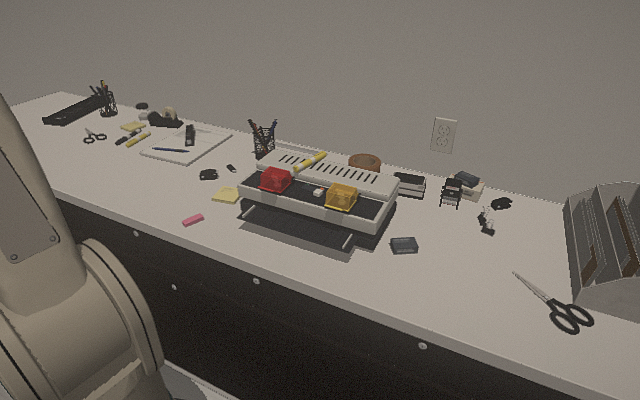

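The top view shows the red guard at (259,195), lip at (259,216), and the yellow guard at (343,195). The eraser is at (303,190) between them. The pink look-alike sits alone at (187,248). The scene view agrees, with red at (276,180) left of yellow at (342,196). Next is an enlarged crop to confirm and measure.

Run:
```python
import cv2,numpy as np
a=cv2.imread('pics/top0.png')[145:250,205:400];b=cv2.imread('pics/scene0.png')[145:265,225:425]
a=cv2.resize(a,(780,420),interpolation=cv2.INTER_CUBIC)
cv2.imwrite('pics/c1.png',a)
b=cv2.resize(b,(800,480),interpolation=cv2.INTER_CUBIC);cv2.imwrite('pics/c2.png',b)
```

```text
(no output)
```

View pics/c1.png

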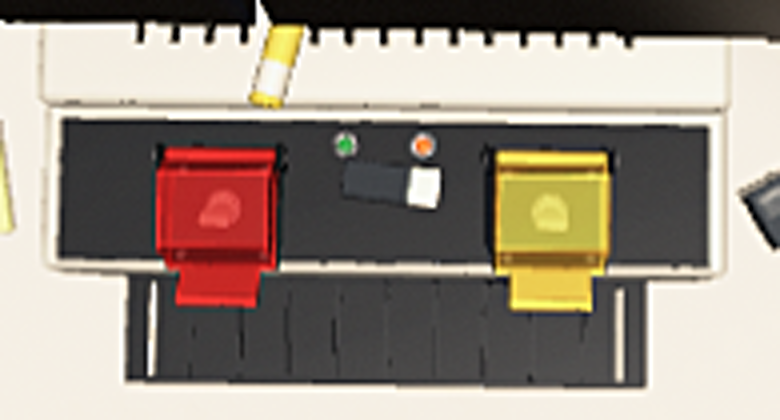

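The crop confirms the red guard with its toggle (crop 217,215), lip edge (177–258, 304), and the yellow one to the right, lip (512–592, 310). The eraser lies between them at (390,185).

Run:
```python
from h import *
f=lambda u,v:(205+(u+.5)/4-.5,145+(v+.5)/4-.5)
for n,u,v,z in[('tabL',127,382,45),('tabR',644,387,45),('lipRedL',177,303,123),('lipRedR',258,305,123),('lipYelL',512,309,123),('lipYelR',592,310,123),('bodyFL',48,268,100),('bodyFR',722,274,100),('hoodFrontL',45,102,122),('hoodFrontR',727,107,122),('redplate backL',156,148,104),('redplate backR',285,150,104),('eraserL',343,180,113),('eraserR',440,188,113),('hl',266,103,145)]:
  print(n,np.round(ray('top',f(u,v),z),1))
```

```text
tabL [536.3 228.6  45. ]
tabR [541.7 -87.1  45. ]
lipRedL [582.3 185.8 123. ]
lipRedR [582.4 140.  123. ]
lipYelL [583.9  -3.2 123. ]
lipYelR [584.5 -48.3 123. ]
bodyFL [601.5 266.1 100. ]
bodyFR [ 608.2 -125.1  100. ]
hoodFrontL [695.4 266.9 122. ]
hoodFrontR [ 702.3 -123.4  122. ]
redplate backL [672.8 205.2 104. ]
redplate backR [673.5 130.  104. ]
eraserL [655.7  95.1 113. ]
eraserR [652.5  39.3 113. ]
hl [693.9 136.9 145. ]
```

```bash
cat > fk.py <<'E'
import numpy as np
def dh(al,a,d,t):
    ca,sa,c,s=np.cos(al),np.sin(al),np.cos(t),np.sin(t)
    return np.array([[c,-s,0,a],[s*ca,c*ca,-sa,-sa*d],[s*sa,c*sa,ca,ca*d],[0,0,0,1]])
h=np.pi/2
def fk(q,L=(0,293,52.5,77.5,342.5,76,97)):
    b,d3,a4,a5,d5,a7,d7=L
    T=np.eye(4)
    for al,a,d,t in zip((0,-h,h,h,h,h,-h),(0,0,0,a4,a5,0,a7),(b,0,d3,0,d5,0,d7),q): T=T@dh(al,a,d,t)
    return T
E
python3 - <<'E'
from fk import *;from cell import *
T=fk([-1.375,.628,.038,1.517,-.027,.996,-.02]);print(T.round(3),np.hypot(*T[:2,3]),np.arctan2(T[1,3],T[0,3]))
print(grasp_offset, read_state()['qpos'])
E
```

```text
[[ 2.59000e-01 -9.65000e-01 -2.40000e-02  1.33680e+02]
 [-9.60000e-01 -2.60000e-01  1.03000e-01 -5.79412e+02]
 [-1.06000e-01 -3.00000e-03 -9.94000e-01 -5.37710e+01]
 [ 0.00000e+00  0.00000e+00  0.00000e+00  1.00000e+00]] 594.6336405312582 -1.3440469847638656
18.700000000000003 [-1.37478935  0.62929479  0.03847968  1.5182622  -0.02700571  0.99627762
 -0.01998053]
```

```bash
python3 -m jog '{"angular":[[0,0,0],[0,0,0],[0,0,0],[0,0,0],[0,0,0]],"travel":[[-4.5,-3.2,-1],[-9,-6.4,-2],[-13.5,-9.6,-3],[-18,-12.8,-4],[-22.5,-16,-5]],"fingers":[1,1,1,1,1]}'
python3 -c "from cell import *;s=read_state();print([s[k].round(4).tolist() for k in('qpos','eef_pos','tool_rot')])"
python3 -m jog '{"angular":[[0,8,0],[0,16,0],[0,24,0],[0,30,0],[0,30,0]],"travel":[[-3,-2,0],[-6,-4,0],[-9,-6,0],[-12,-8,0],[-12,-8,0]],"fingers":[1,1,1,1,1]}'
python3 -c "from cell import *;s=read_state();print([s[k].round(4).tolist() for k in('qpos','eef_pos','tool_rot')])"
```

```text
clock: 0.72
eef_pos: [345.0, 413.4, 281.4]
tool_rot: [-3.141, -0.0, 2.88]
force: [0.4, 0.4, 0.1]
width: 0.2
[[-0.9668, 0.4119, 0.0564, 1.7656, -0.0274, 0.9653, 0.4096], [345.0035, 413.3858, 281.3557], [-3.1411, -0.0001, 2.8798]]
clock: 1.35
eef_pos: [443.4, 301.7, 278.5]
tool_rot: [-3.136, -0.524, 2.867]
force: [-1.2, -0.2, -0.5]
width: -0.3
[[-0.4253, 0.6486, -0.0232, 1.473, -0.3206, 1.4391, 0.9619], [443.3773, 301.6774, 278.4591], [-3.1357, -0.5236, 2.8672]]
```

```bash
cat > fk.py <<'E'
import numpy as np
from scipy.spatial.transform import Rotation as R
from scipy.optimize import least_squares
D=[([-1.3748,.6293,.03848,1.51826,-.0270,.99628,-.01998],[168.08,627.32,230.46],[-3.13987,0,2.87977]),
([-0.9668, 0.4119, 0.0564, 1.7656, -0.0274, 0.9653, 0.4096], [345.0035, 413.3858, 281.3557], [-3.1411, -0.0001, 2.8798]),
([-0.4253, 0.6486, -0.0232, 1.473, -0.3206, 1.4391, 0.9619], [443.3773, 301.6774, 278.4591], [-3.1357, -0.5236, 2.8672])]
def fk(q,p,s):
    # p: o1,o7,h,a2,L1,a4,L2,a6,d7
    A=R.from_euler('z',s[0]*q[0]+p[0])*R.from_euler('y',q[1]); t=np.array([0,0,p[2]])
    A=A*R.from_euler('z',s[1]*q[2]); t=t+A.apply([p[3],0,p[4]])
    A=A*R.from_euler('y',q[3])*R.from_euler('z',s[2]*q[4]); t=t+A.apply([p[5],0,p[6]])
    A=A*R.from_euler('y',q[5])*R.from_euler('z',s[3]*q[6]+p[1]); t=t+A.apply([0,0,p[8]])+(A*R.from_euler('z',-(s[3]*q[6]+p[1]))).apply([p[7],0,0])
    return A,t
E
cat > fit.py <<'E'
from fk import *
import itertools
best=[]
for s in itertools.product((1,-1),repeat=4):
  for o1 in(0,1.57,3.14,-1.57):
   for o7 in (0,1.57,3.14,-1.57):
    f=lambda o:np.concatenate([(fk(q,[o[0],o[1]]+[0]*7,s)[0].inv()*R.from_euler('xyz',r)).as_rotvec() for q,_,r in D])
    r=least_squares(f,[o1,o7]); best.append((r.cost,s,r.x.round(3)))
best.sort(key=lambda b:b[0]); print(*best[:3],sep='\n')
s=best[0][1];o=best[0][2]
def g(p,k=D): return np.concatenate([fk(q,np.r_[o,p],s)[1]-t for q,t,_ in k]+[.003*(np.array(p)-[300,0,400,0,350,0,270])])
r=least_squares(g,[300,0,400,0,350,0,270]);print(r.x.round(1),g(r.x).round(2)[:len(D)*3])
E
python3 fit.py
```

```text
(np.float64(5.24924261182596e-09), (-1, -1, -1, -1), array([6.283, 1.571]))
(np.float64(5.249242611827276e-09), (-1, -1, -1, -1), array([-0.   ,  1.571]))
(np.float64(5.249242611829662e-09), (-1, -1, -1, -1), array([-0.   ,  1.571]))
[ 3.049e+02 -3.300e+00  5.039e+02 -6.160e+01  3.779e+02  1.000e-01
  3.258e+02] [-27.07   0.61   3.82 -17.3   20.73  -3.65   0.15   0.68  -0.17]
```

```bash
sed -i 's/p\[3\],0,p\[4\]/p[3],p[9],p[4]/; s/p\[5\],0,p\[6\]/p[5],p[10],p[6]/' fk.py
sed -i 's/\[0\]\*7/[0]*9/; s/\[300,0,400,0,350,0,270\]/[300,0,400,0,350,0,270,0,0]/g' fit.py; python3 fit.py | tail -2
```

```text
(np.float64(5.249242611829662e-09), (-1, -1, -1, -1), array([-0.   ,  1.571]))
[337.9   1.  558.4  -1.8 385.9   4.  350.1 -22.2  -5.8] [ 0.01 -0.01  0.   -0.01  0.01 -0.    0.   -0.   -0.  ]
```

```bash
cat > fit2.py <<'E'
from fk import *
s=(-1,-1,-1,-1)
def P(x): return [0,np.pi/2,x[0],0,x[1],0,x[2],0,x[3],x[4],x[5]]
def g(x): return np.concatenate([fk(q,P(x),s)[1]-t for q,t,_ in D])
r=least_squares(g,[300,420,350,300,0,0])
X=r.x
lo=np.array([-3.06,-.37,-1.25,.18,-1.1,.23,-2.94])+.03; hi=np.array([3.06,2.12,1.32,2.47,4.24,1.98,2.94])-.03
def pose(pitch,yaw=.016,spin=0): # tool x up, y right, z forward, pitched down
    B=R.from_matrix(np.array([[0,0,1],[0,-1,0],[1,0,0.]]))
    return R.from_euler('z',yaw)*R.from_euler('y',pitch)*B*R.from_euler('z',spin)
def ik(t,Rt,q0):
    f=lambda q:np.r_[(fk(q,P(X),s)[1]-t)/100,(fk(q,P(X),s)[0].inv()*Rt).as_rotvec()*3,.003*(q-q0)]
    return least_squares(f,np.clip(q0,lo,hi),bounds=(lo,hi))
if __name__=='__main__':
    print(X.round(1),r.fun.round(2))
    for pt in(0,15,30):
     for sp in (0,np.pi):
      for q5 in(0,1.5,3.14):
       for q7 in (-1.5,1.5):
        a=ik(np.array([640,164,128]),pose(np.radians(pt),.016,sp),np.array([-.25,.5,0,2,q5,.8,q7]))
        if a.cost<.005: print(pt,round(sp,1),q5,q7,round(a.cost,4),a.x.round(2))
E
python3 fit2.py
```

```text
[ 3.387e+02  5.577e+02  3.834e+02  3.508e+02 -2.800e+01 -1.000e-01] [ 0.09 -0.13  0.11  0.04 -0.13 -0.05  0.06  0.28 -0.06]
0 0 0 1.5 0.0 [-0.79  1.43  0.25  2.37  2.38  1.9   0.95]
0 0 1.5 1.5 0.0 [-0.73  1.41  0.18  2.37  2.41  1.95  1.02]
0 0 3.14 -1.5 0.0 [-1.34  1.95  1.03  2.37  2.47  1.18  0.07]
0 0 3.14 1.5 0.0 [-0.73  1.41  0.18  2.37  2.41  1.95  1.02]
0 3.1 0 -1.5 0.0 [-0.77  1.42  0.22  2.37  2.39  1.92 -2.16]
0 3.1 0 1.5 0.0001 [-0.73  1.41  0.18  2.37  2.41  1.95 -2.12]
0 3.1 1.5 -1.5 0.0 [-0.73  1.41  0.18  2.37  2.41  1.95 -2.12]
0 3.1 1.5 1.5 0.0001 [-0.73  1.41  0.18  2.37  2.41  1.95 -2.12]
0 3.1 3.14 -1.5 0.0 [-0.73  1.41  0.18  2.37  2.41  1.95 -2.12]
0 3.1 3.14 1.5 0.0001 [-0.73  1.41  0.18  2.37  2.41  1.95 -2.12]
15 0 0 1.5 0.0003 [-0.56  1.16 -0.01  2.44  2.6   1.71  1.34]
15 0 1.5 1.5 0.0003 [-0.56  1.16 -0.01  2.44  2.6   1.71  1.35]
15 0 3.14 -1.5 0.0003 [-1.29  1.88  1.29  2.44  3.03  1.23 -0.16]
15 0 3.14 1.5 0.0003 [-0.56  1.16 -0.02  2.44  2.6   1.71  1.35]
15 3.1 0 -1.5 0.0003 [-0.53  1.16 -0.05  2.44  2.6   1.72 -1.76]
15 3.1 0 1.5 0.0004 [-0.15  1.2
[... 163 characters left out ...]
6]
15 3.1 3.14 -1.5 0.0003 [-0.51  1.16 -0.08  2.44  2.6   1.74 -1.74]
15 3.1 3.14 1.5 0.0003 [-0.15  1.23 -0.59  2.44  2.67  1.95 -1.26]
30 0 0 1.5 0.0 [-0.3   0.92 -0.31  2.41  2.59  1.31  1.71]
30 0 1.5 1.5 0.0 [-0.4   0.91 -0.18  2.41  2.62  1.27  1.61]
30 0 3.14 -1.5 0.0 [-1.15  1.4   1.14  2.41  3.33  1.13  0.24]
30 0 3.14 1.5 0.0 [-0.53  0.91  0.02  2.41  2.69  1.2   1.46]
30 3.1 0 -1.5 0.0 [-0.28  0.92 -0.34  2.41  2.58  1.33 -1.41]
30 3.1 0 1.5 0.0001 [ 0.15  1.17 -1.04  2.41  2.48  1.67 -0.85]
30 3.1 1.5 -1.5 0.0 [-0.37  0.91 -0.21  2.41  2.61  1.28 -1.5 ]
30 3.1 1.5 1.5 0.0 [ 0.15  1.17 -1.04  2.41  2.48  1.67 -0.85]
30 3.1 3.14 -1.5 0.0 [-0.5   0.91 -0.02  2.41  2.67  1.22 -1.65]
```

```bash
cat > plan.py <<'E'
from fit2 import *
S=np.array([641,163.5,100]);Rs=R.from_euler('z',.016)
def W(x,z,y=0): return S+Rs.apply([x,y,z])
if __name__=='__main__':
    q0=np.array([-.53,.91,.02,2.41,2.69,1.2,1.46])
    for pt in (20,25):
      q=q0
      for x,z in((-100,40),(-100,-3),(-48,-3),(-46,30),(-16,20),(2,20)):
        a=ik(W(x,z),pose(np.radians(pt)),q);q=a.x;print(pt,x,z,round(a.cost,5),q.round(2))
        if x==-100 and z==40 and pt==20: qp=q
    qs=np.array(D[-1][0]); via=(qs+qp)/2; via[5]=.45; via[3]-=.3
    from scipy.interpolate import PchipInterpolator as I
    c=I([0,.5,1],[qs,via,qp]); N=20
    Q=[c(i/N) for i in range(N+1)]; F=[fk(q,P(X),s) for q in Q]
    for i in range(1,N+1):
        b=(i-1)//5*5; A,t=F[b]; d=A.inv().apply(F[i][1]-t)/10; w=np.degrees((A.inv()*F[i][0]).as_rotvec())
        st=np.degrees((F[i-1][0].inv()*F[i][0]).magnitude())
        print(i,w.round(1).tolist(),d.round(1).tolist(),'step',round(st,1),np.linalg.norm(F[i][1]-F[i-1][1]).round(),'tcp',F[i][1].round(),'zax',F[i][0].as_matrix()[:,2].round(2),np.abs(Q[i]-Q[i-1]).max().round(2))
E
python3 plan.py
```

```text
20 -100 40 0.24469 [-1.55  1.77  1.29  2.44  3.25  0.82 -0.25]
20 -100 -3 0.17359 [-1.6   2.02  1.29  2.44  3.22  0.88 -0.48]
20 -48 -3 0.04107 [-1.4   1.93  1.29  2.44  3.14  1.11 -0.29]
20 -46 30 0.06485 [-1.37  1.78  1.29  2.44  3.19  1.07 -0.16]
20 -16 20 0.00795 [-1.29  1.8   1.29  2.44  3.16  1.2  -0.14]
20 2 20 0.0 [-1.25  1.79  1.29  2.44  3.15  1.26 -0.11]
25 -100 40 0.22583 [-1.48  1.58  1.29  2.44  3.41  0.84 -0.13]
25 -100 -3 0.18346 [-1.51  1.82  1.29  2.44  3.35  0.92 -0.32]
25 -48 -3 0.03984 [-1.34  1.78  1.29  2.44  3.28  1.14 -0.18]
25 -46 30 0.05325 [-1.32  1.63  1.29  2.44  3.34  1.09 -0.06]
25 -16 20 0.00454 [-1.25  1.68  1.29  2.44  3.29  1.22 -0.06]
25 2 20 0.0 [-1.21  1.68  1.29  2.43  3.29  1.25 -0.04]
1 [6.3, -12.5, 2.6] [-9.4, -2.2, 2.1] step 14.2 99.0 tcp [506. 261. 213.] zax [-0.32 -0.03 -0.95] 0.18
2 [12.6, -24.4, 2.6] [-17.8, -4.3, 2.6] step 13.5 86.0 tcp [567. 222. 167.] zax [-0.15 -0.19 -0.97] 0.18
3 [18.7, -35.4, 0.2] [-24.8, -5.8, 1.9] step 12.8 73.0 tcp [626. 190. 138.] zax [ 0.02 -0.33 -0.95] 0.18
4 [24.9, -44.9, -4.3] [-30.5, -6.3, 0.6] step 12.2 
[... 1029 characters left out ...]
0.9, -4.0] step 11.6 17.0 tcp [767. 225.  95.] zax [ 0.91 -0.31 -0.28] 0.18
15 [18.0, -7.0, -54.8] [1.2, 1.2, -5.8] step 11.4 21.0 tcp [746. 223. 101.] zax [ 0.93 -0.27 -0.26] 0.18
16 [2.1, -0.7, -10.9] [0.8, 0.6, -2.3] step 11.1 26.0 tcp [722. 220. 108.] zax [ 0.94 -0.24 -0.25] 0.18
17 [3.9, -1.5, -21.4] [1.7, 1.4, -5.1] step 10.6 30.0 tcp [694. 216. 116.] zax [ 0.95 -0.2  -0.25] 0.18
18 [5.1, -2.6, -31.2] [2.5, 2.5, -8.2] step 10.0 34.0 tcp [661. 211. 124.] zax [ 0.95 -0.18 -0.26] 0.18
19 [5.7, -4.4, -40.1] [3.3, 4.1, -11.7] step 9.1 39.0 tcp [622. 205. 128.] zax [ 0.94 -0.15 -0.29] 0.18
20 [5.5, -7.1, -47.9] [3.8, 6.4, -15.7] step 8.2 46.0 tcp [577. 197. 127.] zax [ 0.93 -0.14 -0.34] 0.18
```

```bash
cat > map.py <<'E'
from plan import *
pts=[(-80,-2),(-46,-2),(2,20)]
seeds=[np.array(v) for v in([-.5,.9,0,2.3,2.6,1.2,1.4],[-1.3,1.7,1.1,2.3,3.1,1.1,0],[-.3,.4,0,2,0,.5,1],[.2,1,-1,2.3,2.5,1.5,2.],[-.8,.9,0,2.2,1.5,1.2,1.4])]
for pt in(25,30,35,40,45):
  for yw in(-.9,-.6,-.4,-.2,0,.2,.4):
    out=[]
    for p in pts:
        c=min((ik(W(*p),pose(np.radians(pt),.016+yw),q0) for q0 in seeds),key=lambda a:a.cost)
        out.append((round(c.cost,4),c.x.round(2).tolist() if p[0]==-80 else ''))
    print(pt,yw,[o[0] for o in out],out[0][1])
E
python3 map.py
```

```text
25 -0.9 [np.float64(0.0), np.float64(0.0), np.float64(0.0)] [-0.84, 1.03, -0.1, 1.94, 1.32, 1.25, 1.73]
25 -0.6 [np.float64(0.0), np.float64(0.0), np.float64(0.0)] [-0.88, 1.02, -0.05, 2.19, 1.68, 1.18, 1.5]
25 -0.4 [np.float64(0.0), np.float64(0.0), np.float64(0.0)] [-0.84, 1.05, -0.06, 2.35, 1.96, 1.27, 1.34]
25 -0.2 [np.float64(0.0097), np.float64(0.0), np.float64(0.0)] [-1.52, 1.78, 1.29, 2.44, 3.39, 0.82, -0.4]
25 0 [np.float64(0.121), np.float64(0.0366), np.float64(0.0)] [-1.44, 1.8, 1.29, 2.44, 3.32, 1.01, -0.26]
25 0.2 [np.float64(0.2958), np.float64(0.1168), np.float64(0.0051)] [-1.23, 1.76, 1.29, 2.44, 3.31, 1.37, -0.03]
25 0.4 [np.float64(0.2381), np.float64(0.0809), np.float64(0.0003)] [-0.41, 1.2, 0.48, 2.44, 3.61, 1.69, 1.28]
30 -0.9 [np.float64(0.0), np.float64(0.0), np.float64(0.0)] [-0.79, 0.98, -0.12, 1.96, 1.32, 1.19, 1.77]
30 -0.6 [np.float64(0.0), np.float64(0.0), np.float64(0.0)] [-0.83, 0.96, -0.07, 2.2, 1.69, 1.11, 1.56]
30 -0.4 [np.float64(0.0), np.float64(0.0), np.float64(0.0)] [-0.79, 0.98, -0.09, 2.35, 1.98, 1.18, 1.41]
30 -0.2 [np.float64(0.0073), np.floa
[... 1911 characters left out ...]
loat64(0.0), np.float64(0.0)] [-0.63, 0.84, -0.21, 1.98, 1.27, 1.01, 1.94]
45 -0.6 [np.float64(0.0), np.float64(0.0), np.float64(0.0)] [-0.68, 0.8, -0.12, 2.18, 1.64, 0.85, 1.81]
45 -0.4 [np.float64(0.0), np.float64(0.0), np.float64(0.0)] [-0.64, 0.79, -0.12, 2.3, 1.95, 0.84, 1.69]
45 -0.2 [np.float64(0.0), np.float64(0.0), np.float64(0.0)] [-0.64, 0.79, -0.03, 2.4, 2.33, 0.83, 1.53]
45 0 [np.float64(0.0043), np.float64(0.0), np.float64(0.0)] [-1.21, 1.37, 1.29, 2.44, 3.8, 1.08, -0.0]
45 0.2 [np.float64(0.0199), np.float64(0.0), np.float64(0.0)] [-1.08, 1.34, 1.29, 2.44, 3.87, 1.3, 0.24]
45 0.4 [np.float64(0.0155), np.float64(0.0), np.float64(0.0)] [-0.92, 1.35, 1.29, 2.44, 3.95, 1.55, 0.49]
```

```bash
cat > path.py <<'E'
from plan import *
from cell import read_state
PT,YW,Y0=25,-.32,-6
def chain(pt,yw):
    q=np.array([-.84,1.05,-.06,2.3,1.96,1.27,1.34]);o=[]
    for p in((-90,40),(-80,-2),(-46,-2),(-46,30),(-16,20),(2,20)):
        a=ik(W(*p,Y0),pose(np.radians(pt),.016+yw),q);q=a.x;o.append((p,round(a.cost,5),q))
    return o
if __name__=='__main__':
    for o in chain(PT,YW): print(o[0],o[1],o[2].round(2))
    qp=chain(PT,YW)[0][2]; qs=np.array(read_state()['qpos'])
    N=15
    sm=lambda u:u
    Q=[qs+(qp-qs)*i/N for i in range(N+1)]; F=[fk(q,P(X),s) for q in Q]
    for i in range(1,N+1):
        b=(i-1)//5*5; A,t=F[b]; d=A.inv().apply(F[i][1]-t)/10; w=np.degrees((A.inv()*F[i][0]).as_rotvec())
        st=np.degrees((F[i-1][0].inv()*F[i][0]).magnitude())
        print(i,w.round().astype(int).tolist(),d.round(1).tolist(),'step',round(st,1),np.linalg.norm(F[i][1]-F[i-1][1]).round(),'tcp',F[i][1].round(),'zax',F[i][0].as_matrix()[:,2].round(2),np.abs(Q[i]-Q[i-1]).max().round(2))
E
python3 path.py
```

```text
(-90, 40) 0.00125 [-1.52  1.48  1.15  2.44  3.16  0.59 -0.04]
(-80, -2) 0.0 [-1.5   1.58  1.1   2.42  3.1   0.64 -0.08]
(-46, -2) 0.0 [-1.44  1.57  1.12  2.35  3.13  0.62 -0.06]
(-46, 30) 0.0 [-1.44  1.5   1.16  2.37  3.18  0.61 -0.03]
(-16, 20) 0.0 [-1.39  1.51  1.16  2.31  3.18  0.6  -0.03]
(2, 20) 0.0 [-1.37  1.51  1.17  2.27  3.19  0.58 -0.02]
1 [15, -7, 4] [-5.6, -7.9, 4.0] step 16.9 105.0 tcp [449. 218. 216.] zax [-0.44 -0.15 -0.89] 0.23
2 [30, -15, 5] [-10.4, -15.5, 5.1] step 16.7 91.0 tcp [464. 135. 183.] zax [-0.35 -0.42 -0.83] 0.23
3 [44, -23, 4] [-14.6, -21.7, 3.5] step 16.4 77.0 tcp [490.  63. 176.] zax [-0.23 -0.65 -0.72] 0.23
4 [58, -31, 0] [-18.3, -25.8, 0.1] step 16.2 65.0 tcp [526.  10. 187.] zax [-0.06 -0.82 -0.57] 0.23
5 [70, -39, -6] [-21.4, -27.5, -4.3] step 15.9 56.0 tcp [569. -18. 210.] zax [ 0.13 -0.9  -0.41] 0.23
6 [10, -10, -6] [-4.2, -2.8, -0.1] step 15.6 51.0 tcp [613. -22. 234.] zax [ 0.33 -0.91 -0.25] 0.23
7 [19, -21, -13] [-8.4, -4.2, -2.2] step 15.2 49.0 tcp [654.  -2. 254.] zax [ 0.52 -0.85 -0.13] 0.23
8 [26, -31, -22] [-12.1, -4.0, -5.4] step 14.9 48.0 tcp [685.  34. 263.] zax [ 0.68 -0.73 -0.05] 0.23
9 [32, -39, -32] [-14.6, -2.1, -9.0] step 14.4 48.0 tcp [703.  78. 260.] zax [ 0.81 -0.59 -0.03] 0.23
10 [36, -46, -43] [-15.7, 1.0, -12.4] step 14.0 47.0 tcp [706. 122. 245.] zax [ 0.89 -0.44 -0.06] 0.23
11 [2, -8, -11] [-3.7, 0.5, -2.5] step 13.5 45.0 tcp [695. 159. 221.] zax [ 0.94 -0.32 -0.12] 0.23
12 [2, -15, -22] [-6.3, 2.3, -5.5] step 13.0 43.0 tcp [671. 182. 193.] zax [ 0.95 -0.24 -0.21] 0.23
13 [1, -20, -33] [-7.2, 5.1, -8.7] step 12.6 43.0 tcp [638. 189. 167.] zax [ 0.93 -0.21 -0.3 ] 0.23
14 [0, -23, -45] [-6.3, 8.3, -11.8] step 12.2 45.0 tcp [597. 181. 147.] zax [ 0.9  -0.23 -0.37] 0.23
15 [-3, -24, -57] [-3.6, 11.3, -14.7] step 11.8 50.0 tcp [553. 158. 140.] zax [ 0.86 -0.28 -0.42] 0.23
```

```bash
sed -i 's/^PT,YW,Y0.*/PT,YW,Y0=26,-.42,-6/; s/N=15/N=20/' path.py; python3 path.py
```

```text
(-90, 40) 0.0 [-0.85  0.93 -0.07  2.38  1.91  1.22  1.41]
(-80, -2) 0.0 [-0.83  1.03 -0.06  2.35  1.95  1.25  1.35]
(-46, -2) 0.0 [-0.78  1.02 -0.04  2.28  1.99  1.21  1.42]
(-46, 30) 0.0 [-0.79  0.94 -0.03  2.3   1.97  1.18  1.48]
(-16, 20) 0.0 [-0.75  0.96 -0.01  2.23  2.    1.15  1.52]
(2, 20) 0.0 [-0.73  0.96 -0.    2.2   2.01  1.13  1.55]
1 [7, -1, -2] [-0.9, -3.7, 2.5] step 7.9 46.0 tcp [429. 267. 253.] zax [-0.49 -0.   -0.87] 0.11
2 [15, -3, -5] [-1.9, -7.5, 4.3] step 8.0 43.0 tcp [418. 231. 232.] zax [-0.49 -0.13 -0.86] 0.11
3 [22, -4, -9] [-2.9, -11.1, 5.6] step 8.2 40.0 tcp [410. 195. 216.] zax [-0.47 -0.26 -0.84] 0.11
4 [30, -5, -12] [-3.9, -14.6, 6.3] step 8.3 37.0 tcp [406. 161. 205.] zax [-0.44 -0.38 -0.81] 0.11
5 [37, -6, -16] [-5.0, -17.7, 6.5] step 8.4 33.0 tcp [406. 128. 198.] zax [-0.39 -0.49 -0.78] 0.11
6 [7, -1, -5] [-0.3, -2.5, 1.6] step 8.5 30.0 tcp [410.  98. 195.] zax [-0.33 -0.6  -0.73] 0.11
7 [14, -2, -9] [-0.9, -5.0, 2.7] step 8.6 27.0 tcp [417.  72. 193.] zax [-0.26 -0.68 -0.68] 0.11
8 [21, -3, -15] [-1.6, -7.2, 3.3] step 8.7 24.0 tcp [428.  50. 194.] zax
[... 518 characters left out ...]

14 [25, -6, -25] [-4.5, -5.1, -0.5] step 9.2 19.0 tcp [525.  26. 201.] zax [ 0.43 -0.82 -0.37] 0.11
15 [31, -7, -32] [-6.2, -5.5, -1.5] step 9.2 20.0 tcp [539.  40. 197.] zax [ 0.52 -0.77 -0.36] 0.11
16 [6, -2, -7] [-1.6, -1.4, -0.6] step 9.3 22.0 tcp [550.  58. 191.] zax [ 0.61 -0.71 -0.35] 0.11
17 [12, -4, -14] [-3.5, -2.6, -1.5] step 9.3 25.0 tcp [557.  79. 182.] zax [ 0.69 -0.63 -0.36] 0.11
18 [18, -6, -21] [-5.7, -3.4, -2.8] step 9.4 27.0 tcp [561. 104. 170.] zax [ 0.75 -0.55 -0.37] 0.11
19 [23, -8, -28] [-8.2, -3.8, -4.4] step 9.4 29.0 tcp [559. 129. 156.] zax [ 0.8  -0.45 -0.4 ] 0.11
20 [29, -11, -35] [-10.8, -3.7, -6.3] step 9.4 32.0 tcp [551. 156. 140.] zax [ 0.83 -0.35 -0.44] 0.11
```

```bash
python3 -m jog '{"angular":[[7,-1,-2],[15,-3,-5],[22,-4,-9],[30,-5,-12],[37,-6,-16]],"travel":[[-0.9,-3.7,2.5],[-1.9,-7.5,4.3],[-2.9,-11.1,5.6],[-3.9,-14.6,6.3],[-5,-17.7,6.5]],"fingers":[1,1,1,1,1]}'
python3 -m jog '{"angular":[[7,-1,-5],[14,-2,-9],[21,-3,-15],[28,-4,-20],[35,-5,-26]],"travel":[[-0.3,-2.5,1.6],[-0.9,-5,2.7],[-1.6,-7.2,3.3],[-2.6,-9.2,3.5],[-3.7,-10.8,3.3]],"fingers":[1,1,1,1,1]}'
sed -i 's/N=20/N=10/' path.py
python3 - <<'E'
from fit2 import *;from cell import *
st=read_state();A,t=fk(st['qpos'],P(X),s);print(st['qpos'].round(2),t.round(1),st['eef_pos'].round(1),np.degrees((A.inv()*R.from_euler('xyz',st['tool_rot'])).magnitude()))
E
python3 path.py
```

```text
clock: 1.98
eef_pos: [403.2, 133.1, 199.6]
tool_rot: [-2.652, -0.49, -3.065]
force: [-0.5, 0.0, -0.0]
width: 0.2
clock: 2.6
eef_pos: [454.7, 26.2, 201.4]
tool_rot: [-2.313, -0.701, -2.573]
force: [-0.8, -1.6, -0.0]
width: 0.1
[-0.73  0.79  0.07  1.94  0.76  1.27  1.23] [453.9  24.5 201.8] [454.7  26.2 201.4] 2.0178357348694782e-14
(-90, 40) 0.0 [-0.85  0.93 -0.07  2.38  1.91  1.22  1.41]
(-80, -2) 0.0 [-0.83  1.03 -0.06  2.35  1.95  1.25  1.35]
(-46, -2) 0.0 [-0.78  1.02 -0.04  2.28  1.99  1.21  1.42]
(-46, 30) 0.0 [-0.79  0.94 -0.03  2.3   1.97  1.18  1.48]
(-16, 20) 0.0 [-0.75  0.96 -0.01  2.23  2.    1.15  1.52]
(2, 20) 0.0 [-0.73  0.96 -0.    2.2   2.01  1.13  1.55]
1 [6, -1, -6] [-0.5, -1.7, 0.5] step 9.0 18.0 tcp [470.  17. 205.] zax [ 0.13 -0.88 -0.46] 0.11
2 [13, -2, -13] [-1.3, -3.2, 0.7] step 9.0 17.0 tcp [487.  14. 208.] zax [ 0.23 -0.88 -0.42] 0.11
3 [19, -3, -19] [-2.5, -4.4, 0.4] step 9.1 17.0 tcp [504.  17. 208.] zax [ 0.33 -0.86 -0.38] 0.11
4 [25, -4, -26] [-4.0, -5.3, -0.1] step 9.1 18.0 tcp [520.  25. 207.] zax [ 0.43 -0.83 -0.36] 0.11
5 [31, -6, -33] [-5.7, -5.7, -1.0] step 9.2 20.0 tcp [534.  39. 202.] zax [ 0.52 -0.78 -0.34] 0.11
6 [6, -2, -7] [-1.6, -1.5, -0.5] step 9.2 22.0 tcp [546.  56. 195.] zax [ 0.61 -0.72 -0.34] 0.11
7 [12, -4, -14] [-3.6, -2.7, -1.4] step 9.2 25.0 tcp [555.  77. 185.] zax [ 0.69 -0.64 -0.35] 0.11
8 [18, -6, -20] [-5.9, -3.6, -2.6] step 9.2 28.0 tcp [559. 102. 172.] zax [ 0.75 -0.55 -0.37] 0.11
9 [23, -9, -27] [-8.4, -4.1, -4.2] step 9.3 31.0 tcp [558. 128. 157.] zax [ 0.8  -0.45 -0.4 ] 0.11
10 [29, -11, -34] [-11.2, -4.1, -6.2] step 9.3 33.0 tcp [551. 156. 140.] zax [ 0.83 -0.35 -0.44] 0.11
```

```bash
python3 -m jog '{"angular":[[6,-1,-6],[13,-2,-13],[19,-3,-19],[25,-4,-26],[31,-6,-33]],"travel":[[-0.5,-1.7,0.5],[-1.3,-3.2,0.7],[-2.5,-4.4,0.4],[-4,-5.3,-0.1],[-5.7,-5.7,-1]],"fingers":[1,1,1,1,1]}'
python3 -m jog '{"angular":[[6,-2,-7],[12,-4,-14],[18,-6,-20],[23,-9,-27],[29,-11,-34]],"travel":[[-1.6,-1.5,-0.5],[-3.6,-2.7,-1.4],[-5.9,-3.6,-2.6],[-8.4,-4.1,-4.2],[-11.2,-4.1,-6.2]],"fingers":[1,1,1,1,1]}'
cat > to.py <<'E'
# usage: to.py x z [y]: tool-frame move from the present pose to switch-frame points
from path import *
import sys
st=read_state();A=R.from_euler('xyz',st['tool_rot']);Rt=pose(np.radians(PT),.016+YW)
print('now sw',Rs.inv().apply(st['eef_pos']-S).round(1),'f',st['force'].round(1),'q',st['qpos'].round(2))
for a in sys.argv[1:]:
    v=[float(k) for k in a.split(',')]; 
    print(a,'ang',np.degrees((A.inv()*Rt).as_rotvec()).round(1),'trav',(A.inv().apply(W(v[0],v[1],v[2] if len(v)>2 else Y0)-st['eef_pos'])/10).round(2))
E
python3 to.py -90,40 -80,-2
python3 -c "
from h import *
a=save('wrist','w1.png');b=save('scene','s1.png')
cv2.imwrite('pics/s1c.png',cv2.resize(b[130:270,200:420,::-1],(770,490)))"
```

```text
clock: 3.22
eef_pos: [534.7, 40.9, 201.4]
tool_rot: [-2.352, -1.064, -1.828]
force: [-0.4, -1.1, 0.3]
width: 0.3
clock: 3.85
eef_pos: [550.4, 159.1, 139.3]
tool_rot: [3.131, -1.125, -0.39]
force: [0.4, -0.2, 0.5]
width: 0.2
now sw [-90.7  -2.9  39.3] f [ 0.4 -0.2  0.5] q [-0.91  0.94  0.02  2.38  1.92  1.17  1.38]
-90,40 ang [-0.1 -0.5  0.4] trav [0.15 0.25 0.14]
-80,-2 ang [-0.1 -0.5  0.4] trav [-3.25 -0.17  2.78]
```

View pics/w1.png

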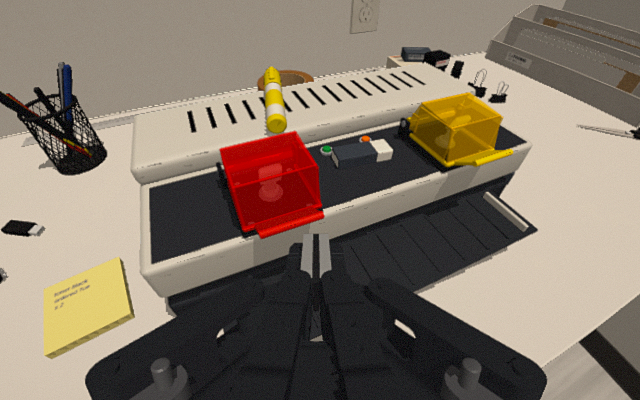

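View pics/s1c.png

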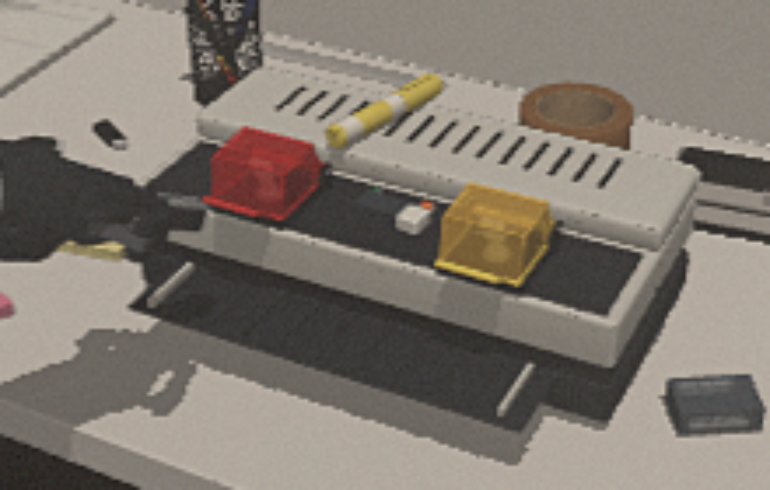

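The wrist view shows the red guard with its lip edge from (257,234) to (324,216), and the closed fingertips at (315,237), a little right of and before the lip. The scene crop agrees, with the fingers left-front of the red guard. Both guards are shut. I'll check the lip's projection.

Run:
```python
from plan import *
from h import proj,ray
print('lip L,R',proj('wrist',[W(-58,23,23),W(-58,23,-23)]).round(1).tolist(),'plate/deck edge pts',proj('wrist',[W(-38,0,31),W(-27,43,31),W(-27,43,-31),W(14,47,31),W(14,47,-31)]).round(1).tolist())
for uv in((257,234),(324,216)): print(Rs.inv().apply(ray('wrist',uv,123)-S).round(1))
```

```text
lip L,R [[256.4, 234.0], [320.7, 212.8]] plate/deck edge pts [[243.0, 236.6], [228.0, 185.1], [313.4, 161.8], [215.9, 147.1], [293.1, 129.1]]
[-58.2  22.6  23. ]
[-61.6 -23.9  23. ]
```

```bash
python3 to.py -82,10 -80,-8 -66,-8 -52,-8
```

```text
now sw [-92.  -3.  38.] f [ 0.  -0.1 -0.6] q [-0.91  0.94  0.02  2.38  1.92  1.16  1.38]
-82,10 ang [-0.  -0.3  0.4] trav [-2.08 -0.15  2.14]
-80,-8 ang [-0.  -0.3  0.4] trav [-3.62 -0.24  3.09]
-66,-8 ang [-0.  -0.3  0.4] trav [-3.06 -0.81  4.24]
-52,-8 ang [-0.  -0.3  0.4] trav [-2.51 -1.37  5.39]
```

```bash
python3 -m jog '{"angular":[[0,0,0],[0,0,0],[0,0,0],[0,0,0],[0,0,0]],"travel":[[-1.9,-0.15,2],[-3.6,-0.2,3.1],[-3.1,-0.8,4.2],[-2.5,-1.4,5.4],[-2.5,-1.4,5.4]],"fingers":[1,1,1,1,1]}'
python3 to.py -48,-3 -42,8 -42,22 -30,22
python3 -c "
from h import *
a=save('wrist','w2.png')[120:320,180:430,::-1];cv2.imwrite('pics/w2.png',cv2.resize(a,(750,600)))"
```

```text
clock: 4.58
eef_pos: [593.0, 154.0, 95.6]
tool_rot: [3.138, -1.13, -0.405]
force: [0.3, 0.1, 0.0]
width: 0.0
now sw [-48.2  -8.7  -4.4] f [0.3 0.1 0. ] q [-0.85  1.04  0.05  2.29  2.    1.16  1.36]
-48,-3 ang [ 0.2 -0.7 -0. ] trav [ 0.09 -0.25 -0.15]
-42,8 ang [ 0.2 -0.7 -0. ] trav [ 1.32 -0.5  -0.12]
-42,22 ang [ 0.2 -0.7 -0. ] trav [ 2.58 -0.5  -0.72]
-30,22 ang [ 0.2 -0.7 -0. ] trav [ 3.05 -0.99  0.27]
```

View pics/w2.png

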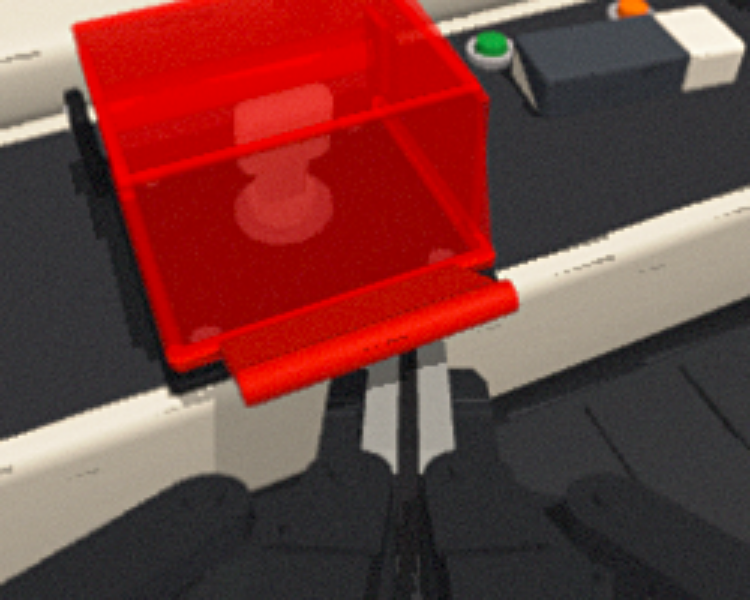

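Fingertip is under the lip (tip hidden behind lip at crop (400,350)), the guard still shut. Now lift.

```bash
python3 -m jog '{"angular":[[0,0,0],[0,0,0],[0,0,0],[0,0,0],[0,0,0]],"travel":[[0.6,-0.5,-0.1],[1.2,-0.7,-0.1],[1.9,-0.7,-0.4],[2.6,-0.7,-0.7],[2.6,-0.7,-0.7]],"fingers":[1,1,1,1,1]}'
python3 to.py -42,22 -30,22 -16,20
python3 -c "
from h import *
a=save('wrist','w3.png')[80:280,180:430,::-1];cv2.imwrite('pics/w3.png',cv2.resize(a,(750,600)))"
```

```text
clock: 5.25
eef_pos: [598.7, 159.3, 121.2]
tool_rot: [3.133, -1.128, -0.398]
force: [-0.1, 0.7, -0.7]
width: 0.1
now sw [-42.3  -3.6  21.2] f [-0.1  0.7 -0.7] q [-0.85  0.98  0.05  2.28  1.98  1.13  1.43]
-42,22 ang [ 0.2 -0.6  0.1] trav [0.13 0.21 0.08]
-30,22 ang [ 0.2 -0.6  0.1] trav [ 0.6  -0.28  1.07]
-16,20 ang [ 0.2 -0.6  0.1] trav [ 0.97 -0.86  2.31]
```

View pics/w3.png

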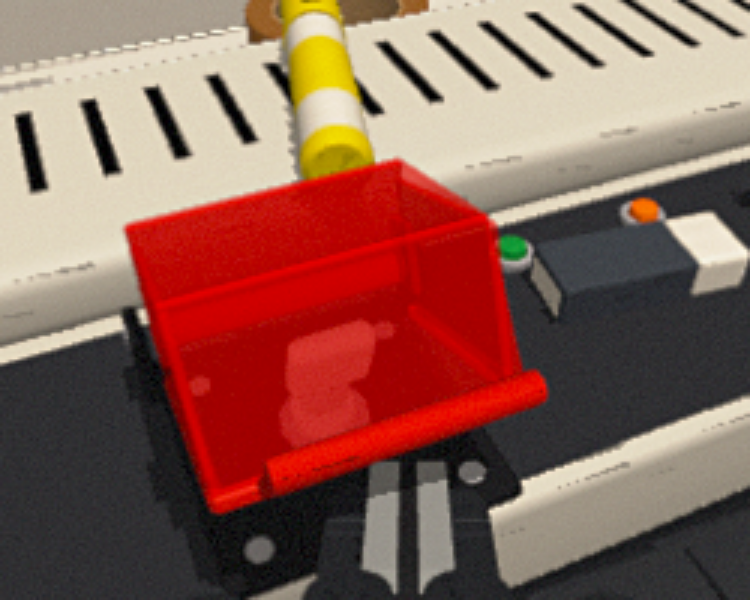

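The guard rides on the finger, roughly 0.4 rad open, with its lower edge off the plate and the toggle at crop (330,370) still leaning toward us. Raise it a touch, hold, then go forward to just short of the toggle.

```bash
python3 -m jog '{"angular":[[0,0,0],[0,0,0],[0,0,0],[0,0,0],[0,0,0]],"travel":[[0.5,0.2,-0.1],[0.5,0.2,-0.1],[0.8,-0.3,1.0],[1.0,-0.6,1.7],[1.0,-0.6,1.7]],"fingers":[1,1,1,1,1]}'
python3 to.py -16,21 -8,21 -2,21 4,21 -60,21
python3 -c "
from h import *
a=save('wrist','w4.png')[80:280,180:430,::-1];cv2.imwrite('pics/w4.png',cv2.resize(a,(750,600)))"
```

```text
clock: 5.92
eef_pos: [619.9, 156.6, 122.0]
tool_rot: [3.132, -1.128, -0.398]
force: [-0.1, 0.6, -0.1]
width: -0.3
now sw [-21.3  -6.6  22. ] f [-0.1  0.6 -0.1] q [-0.82  0.97  0.07  2.25  2.    1.11  1.47]
-16,21 ang [ 0.2 -0.6  0.1] trav [ 0.11 -0.27  0.45]
-8,21 ang [ 0.2 -0.6  0.1] trav [ 0.42 -0.6   1.11]
-2,21 ang [ 0.2 -0.6  0.1] trav [ 0.65 -0.84  1.61]
4,21 ang [ 0.2 -0.6  0.1] trav [ 0.89 -1.09  2.1 ]
-60,21 ang [ 0.2 -0.6  0.1] trav [-1.62  1.54 -3.17]
```

View pics/w4.png

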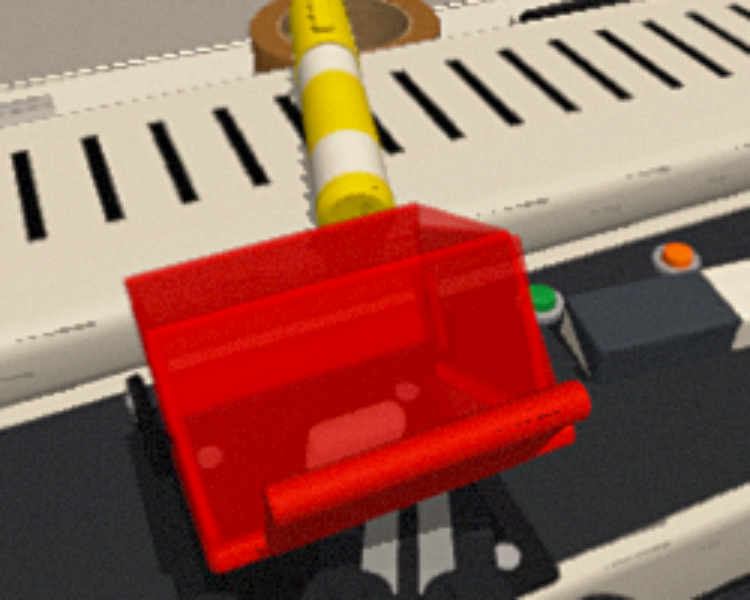

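The guard is held up at about 0.55 rad. The toggle at crop (355,432) is still off, with the finger at (410,490) just in front of it. Push on in small steps while reading the force.

```bash
python3 -m jog '{"angular":[[0,0,0],[0,0,0]],"travel":[[0.1,-0.3,0.5],[0.25,-0.45,0.8]],"fingers":[1,1]}'
python3 -m jog '{"angular":[[0,0,0],[0,0,0]],"travel":[[0.08,-0.08,0.17],[0.16,-0.16,0.33]],"fingers":[1,1]}'
python3 to.py -2,21 4,21
```

```text
clock: 6.22
eef_pos: [627.5, 157.8, 120.1]
tool_rot: [3.128, -1.125, -0.393]
force: [-5.7, 1.1, 2.9]
width: -0.2
clock: 6.48
eef_pos: [632.7, 158.0, 120.8]
tool_rot: [3.131, -1.128, -0.396]
force: [-0.7, 0.1, -0.4]
width: -0.2
now sw [-8.4 -5.4 20.8] f [-0.7  0.1 -0.4] q [-0.81  0.97  0.08  2.22  2.01  1.09  1.49]
-2,21 ang [ 0.2 -0.6  0.2] trav [ 0.28 -0.2   0.54]
4,21 ang [ 0.2 -0.6  0.2] trav [ 0.51 -0.45  1.04]
```

```bash
python3 -c "
from h import *
a=save('wrist','w5.png')[80:280,180:430,::-1];b=save('scene','s5.png')[150:230,230:330,::-1]
cv2.imwrite('pics/w5.png',cv2.hconcat([cv2.resize(a,(400,320)),cv2.resize(b,(400,320),interpolation=cv2.INTER_CUBIC)]))"
```

```text
(no output)
```

View pics/w5.png

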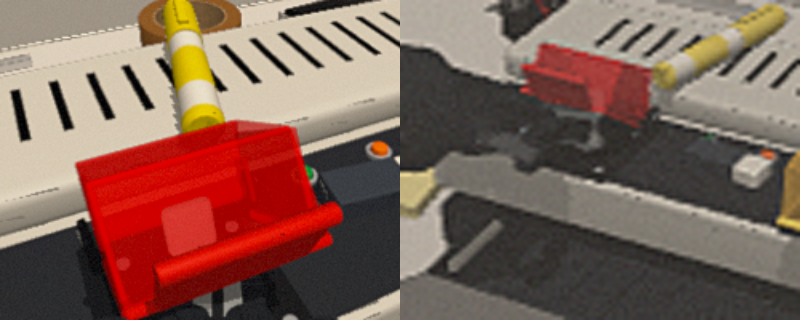

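```bash
python3 - <<'E'
from plan import *
from h import proj
for a in(0,.35,.7): print(a,proj('wrist',[W(-2+32*np.sin(a-.35),10+32*np.cos(a-.35))]).round())
E
python3 to.py -8,21 -30,21 -50,21 -70,21 -90,21
```

```text
0 [[308. 236.]]
0.35 [[300. 218.]]
0.7 [[292. 206.]]
now sw [-8.2 -5.4 20.9] f [0.4 0.9 0.4] q [-0.81  0.97  0.08  2.22  2.01  1.09  1.49]
-8,21 ang [ 0.2 -0.6  0.2] trav [0.03 0.05 0.04]
-30,21 ang [ 0.2 -0.6  0.2] trav [-0.84  0.95 -1.77]
-50,21 ang [ 0.2 -0.6  0.2] trav [-1.62  1.77 -3.42]
-70,21 ang [ 0.2 -0.6  0.2] trav [-2.41  2.58 -5.07]
-90,21 ang [ 0.2 -0.6  0.2] trav [-3.19  3.4  -6.72]
```

The paddle tip at v≈205 matches "on" (206, against 236 for off), and the force peaked at 5.7 N then collapsed, so it snapped. Draw the finger out.

```bash
python3 -m jog '{"angular":[[0,0,0],[0,0,0],[0,0,0],[0,0,0],[0,0,0]],"travel":[[-0.4,0.5,-0.9],[-0.85,0.95,-1.8],[-1.3,1.4,-2.6],[-1.6,1.8,-3.4],[-2.0,2.2,-4.2]],"fingers":[1,1,1,1,1]}'
python3 -m jog '{"angular":[[0,0,0],[0,0,0],[0,0,0],[0,0,0]],"travel":[[-0.4,0.4,-0.8],[-0.8,0.8,-1.7],[-1.2,1.2,-2.5],[-1.2,1.2,-2.5]],"fingers":[1,1,1,1]}'
python3 to.py -90,21
python3 -c "
from h import *
a=save('wrist','w6.png')[100:300,180:430,::-1];b=save('scene','s6.png')[150:230,230:330,::-1]
cv2.imwrite('pics/w6.png',cv2.hconcat([cv2.resize(a,(400,320)),cv2.resize(b,(400,320),interpolation=cv2.INTER_CUBIC)]))"
```

```text
clock: 7.2
eef_pos: [580.3, 156.1, 120.9]
tool_rot: [3.131, -1.127, -0.396]
force: [0.1, 0.1, -0.8]
width: 0.3
clock: 7.7
eef_pos: [550.1, 156.3, 120.5]
tool_rot: [3.129, -1.127, -0.393]
force: [0.1, -0.4, 0.1]
width: -0.2
now sw [-91.   -5.8  20.5] f [ 0.1 -0.4  0.1] q [-0.91  0.99  0.02  2.38  1.93  1.18  1.34]
-90,21 ang [ 0.1 -0.6  0.3] trav [ 0.09 -0.02  0.07]
```

View pics/w6.png

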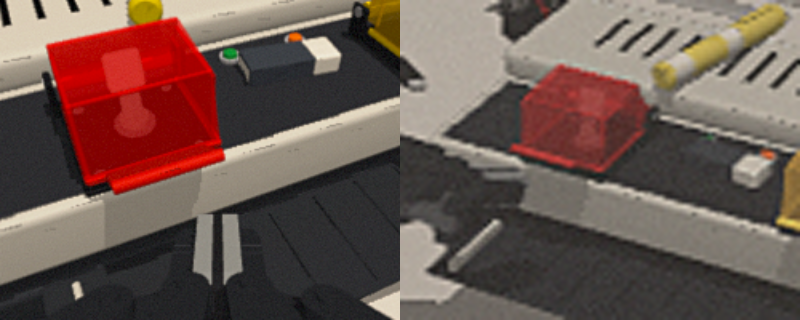

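The guard is shut (lip at (115,187)–(222,155)), the toggle under it leans away, and the finger is clear in front. One numeric check of the lip, a few rows of rest, then hand in.

```bash
python3 -m jog '{"angular":[[0,0,0],[0,0,0],[0,0,0]],"travel":[[0,0,-0.3],[0,0,-0.3],[0,0,-0.3]],"fingers":[1,1,1]}'
python3 - <<'E'
from plan import *
from h import proj
from cell import *
print(proj('wrist',[W(-58,23,23),W(-58,23,-23)]).round(), 'seen (252,217),(319,197)',read_state()['force'].round(1)); print(finish_job())
E
```

```text
clock: 8.18
eef_pos: [548.4, 157.0, 122.2]
tool_rot: [3.131, -1.127, -0.396]
force: [-0.3, -1.3, -0.3]
width: 0.2
[[249. 219.]
 [318. 197.]] seen (252,217),(319,197) [-0.3 -1.3 -0.3]
the job is handed in; nothing more can be done
None
```

The laminator's main switch is on, and I handed the job in at about 8.2 s of the 45 s allowed. With the gripper shut, I reached under the red guard's lip, lifted the guard to about 0.4–0.55 rad and pushed the toggle away. The push read 5.7 N before the toggle snapped over. I then drew the finger straight out and the guard dropped shut by itself.

- **Toggle:** the last picture shows it leaning away. Before withdrawing, its tip was at image row 205, against 206 predicted for on and 236 for off.
- **Guard:** it is shut. Its lip was within about 4 pixels of the shut position predicted by the model; part of that is a 2–3 mm finger move made after the picture.
- **Finger:** it stands about 35 mm in front of the lip. The last force reading was 1.4 N, within what I saw earlier in free air.
- **Other things:** the eraser, highlighter and yellow guard look undisturbed as far as they show in the last picture. I did not check the staple box or sticky notes again at the end, but the arm's path stayed clear of them.

No check failed. The measured tool position differed from my targets by up to about 4 mm, and I corrected for this along the way.

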